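# Mix a settled bottle and hold it ready above the balance

## Task

Pick up the amber bottle with the blue cap, turn it upside down to mix what has settled and bring it upright again, then carry it across the rack of bottles to the balance. Finish still holding it there, upright and still, centred over the round pan with its bottom about a centimetre above it. It must not touch the balance while that is zeroing; do not bump the balance and leave every other bottle and the beaker where they stand.

Things in the scene. Friction and masses are not known exactly. Their poses are not given: they have to be found in the camera images.
- mix_bottle: The bottle to use: round AMBER bottle, BLUE cap, firmly shut, paper label; 56 mm diameter, 150 mm tall with cap, 0.18 to 0.33 kg, centre of mass about 60 mm up. Straight full-width body from the bottom to 95 mm up, then narrow neck. Origin: centre of its underside, z towards the cap. Stands on the bench at the robot's left (+y), in any of three places beside two other bottles.
- clear_bottle: Bystander: clear bottle with a blue cap, same size, origin at the centre of its underside. Leave alone.
- black_bottle: Bystander: amber bottle with a BLACK cap, same size, origin at the centre of its underside. Leave alone.
- rack: Fixed low wooden bottle rack, 360 mm long (its x), 74 mm wide (its y), end boards 82 mm high, between the bottles and the balance; origin at the centre of its underside. With the bottles in it, it is a fence 162 mm high.
- balance: Fixed white laboratory balance, housing 220 (its x) by 170 (its y) mm, 46 mm high, display on its -x side, on the robot's right (-y); origin at the centre of its underside.
- pan (a point): Centre of the top face of the balance's round steel pan, 110 mm diameter, flat, 60 mm above the bench; z up.
- beaker: Bystander: clear open beaker, 68 mm diameter, 85 mm tall, nearer the robot than the bottles; origin at the centre of its underside. Leave alone.
- rack_bottle0: Bystander: white bottle with black cap, in the rack end nearer the robot, 54 mm diameter, 150 mm tall, its top 162 mm above the bench; origin at the centre of its underside. Leave alone.
- rack_bottle1: Bystander: amber bottle with WHITE cap, in the middle of the rack, 54 mm diameter, 150 mm tall, its top 162 mm above the bench; origin at the centre of its underside. Leave alone.
- rack_bottle2: Bystander: white bottle with red cap, in the far end of the rack, 54 mm diameter, 150 mm tall, its top 162 mm above the bench; origin at the centre of its underside. Leave alone.
Not all that is in view belongs to the job. What is shaped like the mix_bottle but green is not meant.

How it is judged:
On the way, in this order (a step that is already met when the one before it is completed fails the run):
1. the bottle is held in the air turned over, its cap pointing well downward (more than 115 degrees from upright) (angle between mix_bottle's own z axis and vertical above 2 rad and contact force between the fingers and mix_bottle above 0.5 N), for 0.2 s.
2. the bottle is upright again (within 11 degrees) before it comes to the balance (still more than 120 mm to the side of the pan) (angle between mix_bottle's own z axis and vertical below 0.2 rad and horizontal distance between mix_bottle and pan above 0.12 m), for 0.2 s.
At the end, for the whole second after the job is handed in: The fingers hold the amber blue-capped bottle, at rest and upright within 10 degrees, its underside centred within 15 mm of the pan's centre and 3 to 22 mm above the pan, not touching the balance (contact force between the fingers and mix_bottle above 0.5 N and contact force between mix_bottle and balance below 0.05 N and z of mix_bottle in the frame of pan between 0.003 and 0.022 m and horizontal distance between mix_bottle and pan below 0.015 m and angle between mix_bottle's own z axis and vertical below 0.17 rad and linear speed of mix_bottle below 0.02 m/s and angular speed of mix_bottle below 0.15 rad/s); the arm keeps its last pose, push and grip.
It fails at once if the bottle or the arm bumps or rests on the balance (more than 0.5 N) (contact force between any of mix_bottle, the arm, the fingers and balance above 0.5 N).
It fails at once if another bottle or the beaker is shifted by more than 20 mm or tipped (distance of any of clear_bottle, black_bottle, rack_bottle0, rack_bottle1, rack_bottle2, beaker from where it was at the start of the episode above 0.02 m or angle between any of clear_bottle, black_bottle, rack_bottle0, rack_bottle1, rack_bottle2, beaker's own z axis and vertical above 0.4 rad).
It also fails if it takes over 51 s, if anything falls off the work surface, if the arm or the gripper's body presses on something with over 40 N, if the wrist force passes 120 N, or if a joint passes its speed limit or range.

## Robot

A 7-joint arm with a two-finger parallel gripper is mounted at the origin on the work surface. World frame = base frame: x ahead of the robot, y to its left, z up, the work surface at z = 0. Lengths are in m, angles in rad, forces in N, time in s.
With the tool pointing down it reaches from about 0.425 to 0.875 m from the base axis. Payload 4.7 kg.
Tool frame: the origin (TCP) lies at the very end of the fingers, on their centre line; the grasp point (between the pads) lies behind it (ctrl.tcp_to_grasp is the z of the grasp point in the tool frame, in m); z points along the fingers, y is the line along which they close (so a half turn about z gives the same grasp; the last joint's range is limited). The gripper opens to 87 mm and grips with 3 to 60 N. Pads are 19 mm wide; open, the fingers measure 117 mm over their backs; the gripper's body (75 mm by 190 mm) begins 51 mm behind the grasp point.
Start: joints at [1.22, 0.321, -0.07, 1.45, 0.023, 1.371, -0.057], TCP at [0.232, -0.607, 0.223] pointing down, gripper open.
Joint ranges: [-2.86, 2.86], [-0.3, 2.09], [-1.38, 1.24], [0.06, 2.45], [-1.56, 4.7], [0.09, 2.05], [-2.69, 2.69]. Speed limits (rad/s): [2.57, 2.57, 3.14, 3.14, 3.14, 3.14, 3.14].

## Interface

Orientations are given as a rotation vector (axis times angle).
In Python, from bench import ctrl gives the robot as it stands.
- The arm moves only by the tool step_arm, never from a script. Its argument "targets" is a list of rows, each a list of 7 numbers: the shift along the world's x, y, z in cm, then the turn, a rotation vector about the world's x, y, z in degrees, then the opening, from 0 (shut) to 1 (fully open). A call has exactly 5 rows; each row shifts and turns the commanded pose from where the row before left it; what a row does not reach is not made up. A row lasts 1/12 s, in which the tool goes at most 41.7 mm and 7.16 degrees, less where a joint would pass 70% of its speed; a pose out of reach is approached as far as the arm can. A call with a gripper value outside its range is refused whole. The fingers move at their own pace and stop on an object; "force" is the grip in N (left out, the last holds). Time passes only in rows, so rows that do not move let the fingers close, or fill a call up. It gives the time, the measured TCP pose, the force, the opening and the grip force at its end, in the units of the state.
- ctrl.get_state(): the state, without advancing time (a new reading comes with each control period).
- ctrl.get_image(name): name is "scene" or "side" or "wrist"; returns (picture, depth): 400x640x3 uint8, red, green, blue; 400x640 float32, m along the optical axis (not along the pixel's ray), 0 where there is no reading.
- ctrl.camera_params(name): a dict with "intrinsics" (3x3 intrinsics, pixels), "distortion" ([k1, k2, p1, p2, k3] as OpenCV has them; the pictures are not rectified), "rvec" (rotation vector, rad) and "tvec" (3), from world to camera coordinates, as OpenCV has them; the wrist camera has in their place "hand_eye" (4x4, takes a point from camera to tool coordinates, whose origin is the TCP and whose axes are the flange's). Camera axes: x right, y down, z forward; pixel columns grow to the right and rows downward; lengths in m; the calibration is good to about 2 mm. A picture is of the moment at which its call begins: read the wrist's pose just before it. camera_params takes no time and is no camera call.
- ctrl.close_job(): hands the job in; it is judged then, once.
The state is a dict: "time": time; "joint_positions": joint angles; "qd": joint speeds; "joint_torque": joint torques, N m; "position": TCP position; "tool_rot": TCP orientation; "ft_force": force on the tool from outside, world axes, zero at the start; "torque": the same for the moment, N m; "grip_width": opening from 0.0 (shut) to 1.0 (fully open); "grip_force": force on a finger pad.
Only numpy, scipy, OpenCV 4.12 (cv2) and the standard library are available. Lean on these libraries where they do the work, as an engineer would, in place of code of your own. Each camera call takes 0.05 s, during which the arm holds its last target. There are 200 camera calls.

## Working session

There is one attempt and no reset: what is moved stays moved. The work goes in short steps, Python scripts to look and compute and a tool call to move; the robot and the scene stay as the last step left them, time stands still between calls to the robot, and variables do not carry over. Pictures are saved under pics/ and viewed, at most 10 in all, crops included, and the job is handed in when it is done.

Besides the shell and the picture viewer there is one more tool, called after ">>>" as name([rows], argument=value, ...), one row to a line, values as JSON. step_arm: Moves the arm, as the interface text tells. Its arguments: {"type":"object","properties":{"targets":{"type":"array"},"force":{"type":"number"}},"required":["targets"]}

```bash
mkdir -p pics; ls; python3 - <<'E'
from bench import ctrl
import cv2,numpy as np
print(ctrl.get_state(), ctrl.tcp_to_grasp)
for n in ["scene","side"]:
    im,d=ctrl.get_image(n); cv2.imwrite(f"pics/{n}0.png",im[...,::-1]); np.savez(f"{n}0.npz",im=im,d=d)
    p=ctrl.camera_params(n);print(n,{k:np.round(v,4).tolist() for k,v in p.items()})
    print((d>0).mean())
E
```

```text
pics
{'time': 0.0, 'joint_positions': array([ 1.22012292,  0.32182201, -0.07008035,  1.45164086,  0.02261374,
        1.37081349, -0.05690687]), 'qd': array([0.00138509, 0.00048491, 0.00125236, 0.00015794, 0.00084125,
       0.00211496, 0.00146105]), 'joint_torque': array([-2.88895499e-04, -4.91295254e+01, -4.04369496e-01, -3.12530100e+01,
       -6.40480220e-02,  4.38670255e-02,  2.12813875e-04]), 'position': array([ 0.23163129, -0.60674496,  0.22147928]), 'tool_rot': array([-3.08766766e+00, -5.69512487e-01,  7.12867344e-04]), 'ft_force': array([ 1.10809366, -0.2905339 , -0.46806232]), 'torque': array([-0.05063077, -0.01398223,  0.00153798]), 'grip_force': 0.0, 'grip_width': 1.0000761343389506} -0.0187
scene {'intrinsics': [[394.3506, 0.0, 315.3801], [0.0, 394.3506, 197.65], [0.0, 0.0, 1.0]], 'distortion': [-0.0842, 0.0, 0.0, 0.0, 0.0], 'rvec': [1.3391, 2.1906, -0.9255], 'tvec': [0.2204, -0.3244, 1.4772]}
0.99597265625
side {'intrinsics': [[362.5042, 0.0, 314.7401], [0.0, 362.5042, 203.1191], [0.0, 0.0, 1.0]], 'distortion': [-0.0743, 0.0, 0.0, 0.0, 0.0], 'rvec': [2.1124, -0.2519, 0.1432], 'tvec': [-0.5348, 0.1439, 0.7077]}
0.9958046875
```

View pics/scene0.png

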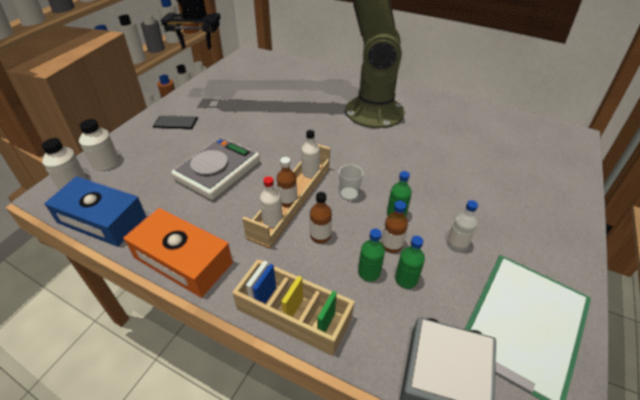

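View pics/side0.png

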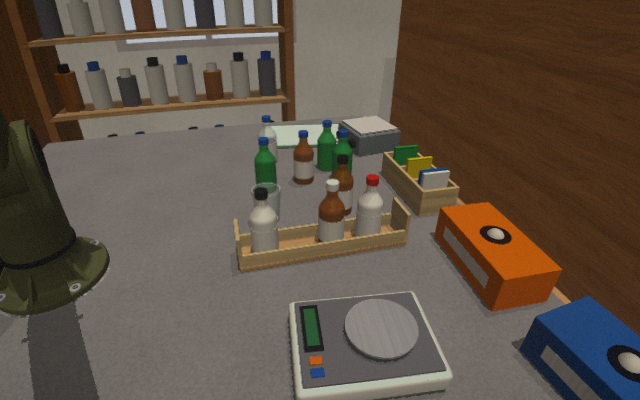

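Candidates: amber with blue cap, scene (396,230) with cap (400,209), side (303,160). Others are the amber black-capped bottle at scene (321,220), the amber white-capped rack bottle (287,185), the clear blue-capped bottle (463,228), and green blue-capped bottles at (399,197), (371,256) and (410,263). I choose the one at scene (396,230). Next I check it in a crop and triangulate.

```bash
cat > h.py <<'E'
import numpy as np,cv2
from bench import ctrl
def cam(n):
    p=ctrl.camera_params(n);R=cv2.Rodrigues(np.array(p["rvec"],float))[0];t=np.array(p["tvec"],float).ravel()
    return np.array(p["intrinsics"],float),np.array(p["distortion"],float),R,t
def ray(n,uv):
    K,D,R,t=cam(n);x=cv2.undistortPoints(np.array(uv,float).reshape(-1,1,2),K,D).reshape(-1,2)
    d=np.c_[x,np.ones(len(x))]@R;return -R.T@t,d
def onplane(n,uv,z):
    c,d=ray(n,uv);return c+d*((z-c[2])/d[:,2])[:,None]
def tri(a,b):
    (c1,d1),(c2,d2)=ray("scene",[a]),ray("side",[b]);d1,d2=d1[0],d2[0]
    s=np.linalg.lstsq(np.c_[d1,-d2],c2-c1,rcond=None)[0];p,q=c1+s[0]*d1,c2+s[1]*d2
    return (p+q)/2,np.linalg.norm(p-q)
def dep(n,d):
    v,u=np.mgrid[:400,:640];c,r=ray(n,np.c_[u.ravel(),v.ravel()])
    return (c+r*d.reshape(-1,1)).reshape(400,640,3)
E
python3 - <<'E'
from h import *
S=np.load("scene0.npz");T=np.load("side0.npz")
def caps(n,Z):
    hsv=cv2.cvtColor(Z["im"],cv2.COLOR_RGB2HSV);P=dep(n,Z["d"].astype(float))
    m=cv2.inRange(hsv,(105,120,50),(125,255,255))
    k,l,st,c=cv2.connectedComponentsWithStats(m)
    out=[]
    for i in range(1,k):
        if 15<st[i,4]<600:
            q=np.median(P[l==i],axis=0)
            if q[2]>.08 and q[2]<.2 and abs(q[1])<.8: out.append((c[i],q)); print(n,c[i].round(1),st[i,4],q.round(3))
    return out
A=caps("scene",S);B=caps("side",T)
for a,qa in A:
    for b,qb in B:
        if np.hypot(*(qa-qb)[:2])<.04: 
            p,e=tri(a,b);print("tri",a.round(),b.round(),p.round(4),round(e,4))
# body points at z .03-.09 per cluster: circle fits using both depth clouds
C=np.vstack([dep("scene",S["d"].astype(float)).reshape(-1,3),dep("side",T["d"].astype(float)).reshape(-1,3)])
m=(C[:,2]>.125)&(C[:,2]<.175)&(C[:,0]>.2)&(C[:,0]<1)&(abs(C[:,1])<.6);Q=C[m]
g=np.zeros((400,600),np.uint8);ij=((Q[:,:2]-[.2,-.6])/[.002,.002]).astype(int).clip(0,[399,599]);g[ij[:,0],ij[:,1]]=1
k,l=cv2.connectedComponents(cv2.dilate(g,np.ones((5,5))))
lab=l[ij[:,0],ij[:,1]]
for i in range(1,k):
    q=Q[lab==i]
    if len(q)>15: print("top",len(q),q.mean(0).round(3),q.max(0).round(3),q.min(0).round(3))
# pan
for n,Z in(("scene",S),("side",T)):
    P=dep(n,Z["d"].astype(float));m=(P[...,2]>.054)&(P[...,2]<.068)&(P[...,1]<-.1)&(P[...,1]>-.55)&(P[...,0]>.2)&(P[...,0]<.9)
    k,l,st,c=cv2.connectedComponentsWithStats(m.astype(np.uint8))
    i=1+st[1:,4].argmax();ct=max(cv2.findContours((l==i).astype(np.uint8),0,1)[0],key=cv2.contourArea)
    w=onplane(n,ct.reshape(-1,2),.06);(x,y),r=cv2.minEnclosingCircle(w[:,:2].astype(np.float32))
    print("pan",n,st[i],c[i].round(1),x,y,r,np.median(P[l==i],axis=0).round(4))
a=cv2.resize(S["im"][170:300,340:500],None,fx=4,fy=4,interpolation=2)
cv2.imwrite("pics/crop.png",a[...,::-1])
E
```

```text
scene [403.9 175.5] 70 [0.48  0.247 0.149]
scene [399.6 206.1] 98 [0.59  0.271 0.149]
scene [471.5 205.3] 86 [0.509 0.422 0.15 ]
scene [375.  234.2] 107 [0.696 0.251 0.149]
scene [416.7 241.4] 109 [0.674 0.338 0.15 ]
side [265.7 118.1] 51 [0.5   0.412 0.147]
side [326.7 123. ] 51 [0.665 0.326 0.147]
side [342.9 133. ] 68 [0.686 0.24  0.147]
side [303.  133.6] 60 [0.581 0.261 0.148]
side [263.  140.7] 71 [0.471 0.235 0.148]
side [429.1 171.6] 73 [0.852 0.07  0.1  ]
tri [404. 175.] [263. 141.] [0.4725 0.2455 0.1427] 0.0002
tri [400. 206.] [303. 134.] [0.5832 0.2705 0.143 ] 0.0002
tri [472. 205.] [266. 118.] [0.5015 0.4227 0.1429] 0.0005
tri [375. 234.] [343. 133.] [0.6895 0.2501 0.1427] 0.0006
tri [417. 241.] [327. 123.] [0.668  0.3374 0.1429] 0.0005
top 410 [ 0.436 -0.047  0.147] [ 0.452 -0.029  0.165] [ 0.422 -0.058  0.125]
top 215 [0.475 0.242 0.143] [0.487 0.258 0.153] [0.459 0.229 0.126]
top 222 [0.505 0.42  0.143] [0.517 0.436 0.153] [0.486 0.406 0.125]
top 417 [ 0.575 -0.046  0.147] [ 0.59  -0.028  0.165] [ 0.561 -0.058  0.125]
top 233 [0.585 0.268 0.143] [0.598 0.283 0.154] [0.569 0.254 0.125]
top 268 [0.639 0.09  0.143] [0.653 0.106 0.154] [0.624 0.076 0.125]
top 420 [ 0.659 -0.044  0.147] [ 0.676 -0.027  0.165] [ 0.644 -0.057  0.125]
top 266 [0.671 0.335 0.143] [0.684 0.35  0.153] [0.654 0.323 0.125]
top 261 [0.691 0.248 0.143] [0.704 0.264 0.152] [0.675 0.234 0.125]
pan scene [190 150  37  24 675] [208.5 161.7] 0.5767719745635986 -0.308617502450943 0.05699222534894943 [ 0.5803 -0.3082  0.0603]
pan side [ 344  299   75   61 3509] [381.  328.6] 0.5751828551292419 -0.3142732083797455 0.056183647364377975 [ 0.5735 -0.3186  0.0599]
```

View pics/crop.png

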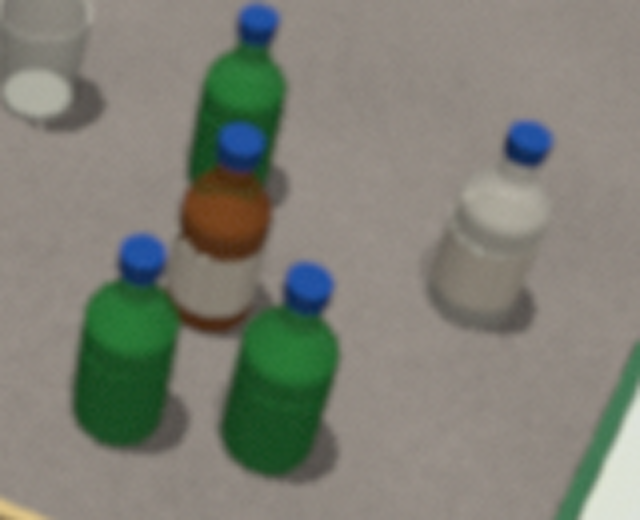

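The crop shows the chosen bottle: amber body, white label, blue cap, at crop (225,230), with green bottles on three sides. It stands at about (0.584, 0.270), cap centre z 0.143, which agrees with a 150 mm height. The pan is at (0.576, -0.312, 0.060). I first lift the arm and travel over, which also gives joint data for a kinematic model.

>>> step_arm([
  [0,0,4,0,0,0,1],
  [0,0,4,0,0,0,1],
  [0,0,4,0,0,0,1],
  [1.5,3,1,0,0,4,1],
  [1.9,3.5,0,0,0,4,1],
], force=30)

```text
time: 0.52
position: [0.2641, -0.5452, 0.3563]
tool_rot: [3.037, 0.777, 0.0]
ft_force: [1.2, 0.2, 0.4]
grip_width: 1.003
grip_force: 0.0
```

```bash
python3 - <<'E'
from bench import ctrl
import numpy as np
s=ctrl.get_state()
for k in ["time","joint_positions","position","tool_rot"]: print(k,np.round(s[k],4))
E
```

```text
time 0.5167
joint_positions [ 1.1691  0.1972 -0.1139  1.3418  0.0241  1.597  -0.0115]
position [ 0.2641 -0.5452  0.3563]
tool_rot [3.0367e+00 7.7710e-01 1.0000e-04]
```

>>> step_arm([
  [1.9,3.5,0,0,6,0,1],
  [1.9,3.5,0,0,6,0,1],
  [1.9,3.5,0,-6,0,0,1],
  [1.9,3.5,0,-6,0,0,1],
  [1.9,3.5,0,-6,0,0,1],
])

```text
time: 0.93
position: [0.3622, -0.3656, 0.3518]
tool_rot: [2.779, 0.668, -0.404]
ft_force: [1.4, 0.2, -0.2]
grip_width: 1.001
grip_force: 0.0
```

```bash
python3 - <<'E'
from bench import ctrl
import numpy as np
s=ctrl.get_state()
for k in ["time","joint_positions","position","tool_rot"]: print(k,np.round(s[k],4).tolist())
E
```

```text
time 0.9333
joint_positions [0.8041, -0.0045, -0.3309, 1.6201, 0.3744, 1.5736, -0.634]
position [0.3622, -0.3656, 0.3518]
tool_rot [2.7793, 0.6678, -0.4043]
```

>>> step_arm([
  [1.9,3.5,0,0,0,7,1],
  [1.9,3.5,0,0,0,7,1],
  [1.9,3.5,0,0,0,7,1],
  [1.9,3.5,0,0,0,7,1],
  [1.9,3.5,0,0,0,7,1],
])

```text
time: 1.35
position: [0.4563, -0.1898, 0.3524]
tool_rot: [2.399, 1.453, -0.27]
ft_force: [1.2, -0.1, -0.3]
grip_width: 0.995
grip_force: 0.0
```

```bash
python3 - <<'E'
from bench import ctrl
import numpy as np
s=ctrl.get_state()
for k in ["time","joint_positions","position","tool_rot"]: print(k,np.round(s[k],4).tolist())
E
```

```text
time 1.35
joint_positions [0.625, -0.1165, -0.5074, 1.7109, 0.3172, 1.485, -0.3825]
position [0.4563, -0.1898, 0.3524]
tool_rot [2.399, 1.4528, -0.2697]
```

```bash
cat > kin.py <<'E'
import numpy as np
from scipy.spatial.transform import Rotation as Ro
from scipy.optimize import least_squares
import itertools
def rots(q,s):
    R=Ro.identity();out=[]
    for i,ax in enumerate("zyzyzyz"):
        R=R*Ro.from_euler(ax,s[i]*q[i]);out.append(R)
    return out
lo=np.array([-2.86,-.3,-1.38,.06,-1.56,.09,-2.69]);hi=np.array([2.86,2.09,1.24,2.45,4.7,2.05,2.69])
def pos(R,P):
    return np.array([0,0,P[0]])+R[2].apply([P[1],0,P[2]])+R[4].apply([P[3],0,P[4]])+R[6-1].apply([P[5],0,P[6]])
E
cat > fit.py <<'E'
from kin import *
Q=[[ 1.22012292,0.32182201,-0.07008035,1.45164086,0.02261374,1.37081349,-0.05690687],[ 1.1691,.1972,-.1139,1.3418,.0241,1.597,-.0115],[0.8041,-0.0045,-0.3309,1.6201,0.3744,1.5736,-0.634],[0.625,-0.1165,-0.5074,1.7109,0.3172,1.485,-0.3825]]
P=[[0.23163129,-0.60674496,0.22147928],[.2641,-.5452,.3563],[0.3622,-0.3656,0.3518],[0.4563,-0.1898,0.3524]]
T=[[-3.08766766,-.569512487,7.1e-4],[3.0367,.7771,1e-4],[2.7793,0.6678,-0.4043],[2.399,1.4528,-.2697]]
best=[]
for s in itertools.product([1,-1],repeat=7):
    if s[1]<0: continue
    C=[rots(q,s)[-1].inv()*Ro.from_rotvec(t) for q,t in zip(Q,T)]
    m=Ro.concatenate(C).mean();e=max((m.inv()*c).magnitude() for c in C);best.append((e,s,m.as_rotvec()))
best.sort(key=lambda b:b[0])
for b in best[:3]: print(b)
s=best[0][1]
f=lambda x:np.ravel([pos(rots(q,s),x)-p for q,p in zip(Q,P)])
r=least_squares(f,[.3,0,.4,0,.4,0,.3]);print(r.x.round(4),abs(r.fun).max())
E
python3 fit.py
```

```text
(8.26741031165536e-05, (-1, 1, -1, 1, -1, 1, -1), array([-2.27633721e-05,  3.91766558e-06,  1.57081361e+00]))
(0.27444231002676517, (-1, 1, -1, 1, -1, -1, 1), array([2.16656612, 2.16652471, 0.15802019]))
(0.3688188447527372, (-1, 1, -1, -1, 1, 1, 1), array([2.12911411, 2.18713282, 0.06532033]))
[ 0.2837 -0.0176  0.5013  0.0289  0.5185 -0.0062  0.4107] 0.024187237157291597
```

```bash
sed -i '/^def pos/,$d' kin.py; cat >> kin.py <<'E'
def pos(R,P):
    return R[0].apply([P[0],P[1],P[2]])+R[2].apply([P[8],P[3],P[4]])+R[4].apply([P[9],P[5],P[6]])+R[5].apply([0,0,P[7]])
S=(-1,1,-1,1,-1,1,-1)
E
sed -i '/^f=/,$d' fit.py; cat >> fit.py <<'E'
f=lambda x:np.ravel([pos(rots(q,s),np.r_[x,0,0])-p for q,p in zip(Q,P)])
r=least_squares(f,[0,0,.3,0,.4,0,.4,.3]);print(r.x.round(4),abs(r.fun).max())
for x0 in ([1e-2]):
    g=lambda x:np.r_[f(x[:8])*0+np.ravel([pos(rots(q,s),x)-p for q,p in zip(Q,P)]),1e-4*x]
    r=least_squares(g,[0,0,.3,0,.4,0,.4,.3,0,0]);print(r.x.round(4),abs(r.fun[:12]).max())
E
python3 fit.py
```

```text
(8.26741031165536e-05, (-1, 1, -1, 1, -1, 1, -1), array([-2.27633721e-05,  3.91766558e-06,  1.57081361e+00]))
(0.27444231002676517, (-1, 1, -1, 1, -1, -1, 1), array([2.16656612, 2.16652471, 0.15802019]))
(0.3688188447527372, (-1, 1, -1, -1, 1, 1, 1), array([2.12911411, 2.18713282, 0.06532033]))
[-0.000e+00 -1.550e-02  2.494e-01 -1.070e-02  4.679e-01 -3.000e-04
  5.130e-01  3.687e-01] 2.3126418608299115e-05
[ 1.000e-04 -1.620e-02  2.502e-01 -9.900e-03  4.671e-01 -4.000e-04
  5.131e-01  3.691e-01  1.000e-04 -4.000e-04] 1.87616353260478e-05
```

```bash
cat >> kin.py <<'E'
PP=np.array([0,-.0155,.2494,-.0107,.4679,-.0003,.513,.3687,0,0])
Z90=Ro.from_euler("z",np.pi/2)
def fk(q):
    R=rots(q,S);return pos(R,PP),R[6]*Z90
def pts(q):
    R=rots(q,S);a=R[0].apply(PP[:3]);b=a+R[2].apply([0,PP[3],PP[4]]);c=b+R[4].apply([0,PP[5],PP[6]]);return a,b,c
def ik(p,R,q0,w=.003):
    f=lambda q:np.r_[(fk(q)[0]-p)*5,(R.inv()*fk(q)[1]).as_rotvec(),w*(q-q0)]
    r=least_squares(f,np.clip(q0,lo+1e-3,hi-1e-3),bounds=(lo,hi));e=r.fun;return r.x,np.linalg.norm(e[:3])/5,np.linalg.norm(e[3:6])
def tool(head,beta,flip=0):
    z=np.array([np.cos(beta)*np.cos(head),np.cos(beta)*np.sin(head),-np.sin(beta)])
    y=np.array([-np.sin(head),np.cos(head),0])*(1-2*flip);return Ro.from_matrix(np.c_[np.cross(y,z),y,z])
TG=-.0187
E
cat > plan.py <<'E'
from kin import *
from h import onplane
b=np.array([.584,.270])
bk=onplane("scene",[[349,192]],.01)[0];print("beaker",bk.round(3))
C=[(.474,.245,.03,.155),(.690,.249,.03,.155),(.670,.336,.03,.155),(.639,.090,.03,.155),(.503,.421,.03,.155),(bk[0],bk[1],.038,.09)]
C+=[(x,-.044,.04,.166) for x in np.arange(.38,.72,.03)]
L=lambda a,b,n:np.linspace(a,b,n)
G=[(x,sg*y,-s) for x in L(-.0095,.0095,3) for y in L(.0445,.0585,3) for sg in(1,-1) for s in L(-.0187,.051,8)]
G+=[(x,y,-s) for x in L(-.0375,.0375,6) for y in L(-.095,.095,13) for s in L(.051,.19,12)]
G+=[(.05*np.cos(t),.05*np.sin(t),-s) for t in L(0,5.9,12) for s in L(.19,.34,10)]
G=np.array(G)
def clear(q,own=True):
    p,R=fk(q);g=R.apply(G+[0,0,TG])+p
    _,e,w=pts(q);arm=np.array([w+(e-w)*t for t in L(0,1,20)])
    m=min(g[:,2].min(),arm[:,2].min()-.07)
    for x,y,r,h in C:
        for P,rr in((g,0),(arm,.07)): m=min(m,np.maximum(np.hypot(P[:,0]-x,P[:,1]-y)-r-rr,P[:,2]-h-rr).min())
    for r,h in((.029,.1),(.017,.152)): m=min(m,np.maximum(np.hypot(g[:,0]-b[0],g[:,1]-b[1])-r,g[:,2]-h).min())
    return m
if __name__=="__main__":
    q0=np.array([.625,-.1165,-.5074,1.7109,.3172,1.485,-.3825]);out=[]
    rng=np.random.default_rng(0)
    for hd in np.arange(-180,180,10):
      for be in (0,10,20,30,40,50):
        for gz in (.06,.085):
          R=tool(np.radians(hd),np.radians(be));gp=np.array([*b,gz]);p=gp+R.apply([0,0,.0187-.004])
          # free-floating check first (gripper only)
          g=R.apply(G+[0,0,TG])+p;m=g[:,2].min()
          for x,y,r,h in C+[(*b,.029,.1),(*b,.017,.152)]: m=min(m,np.maximum(np.hypot(g[:,0]-x,g[:,1]-y)-r,g[:,2]-h).min())
          if m>.002: out.append((m,hd,be,gz))
    out.sort(reverse=True);print(len(out))
    for m,hd,be,gz in out[:25]:
        best=None
        for fl in(0,1):
            R=tool(np.radians(hd),np.radians(be),fl);p=np.array([*b,gz])+R.apply([0,0,.0147])
            for k in range(4):
                q,e1,e2=ik(p,R,q0 if k==0 else rng.uniform(lo,hi))
                if e1<.002 and e2<.01:
                    c=clear(q)
                    if best is None or c>best[0]: best=(c,fl,q.round(2))
        print(round(m,4),hd,be,gz,best)
E
time python3 plan.py
```

```text
beaker [0.46  0.097 0.01 ]
0
real	0m1.529s
user	0m1.610s
sys	0m0.200s
```

```bash
cat > p2.py <<'E'
from plan import *
out=[]
for hd in np.arange(-180,180,5):
  for be in range(0,75,5):
    for gz in (.055,.07,.085,.09):
      for dl in (.004,.010):
        R=tool(np.radians(hd),np.radians(be));p=np.array([*b,gz])+R.apply([0,0,.0187-dl])
        g=R.apply(G+[0,0,TG])+p;ms=[g[:,2].min()]+[np.maximum(np.hypot(g[:,0]-x,g[:,1]-y)-r,g[:,2]-h).min() for x,y,r,h in C+[(*b,.029,.1),(*b,.017,.152)]]
        out.append((min(ms),hd,be,gz,dl,int(np.argmin(ms))))
out.sort(reverse=True)
for o in out[:25]: print(o)
E
python3 p2.py
```

```text
beaker [0.46  0.097 0.01 ]
(np.float64(0.001982405563407806), np.int64(35), 65, 0.09, 0.01, 20)
(np.float64(0.001982405563407799), np.int64(5), 65, 0.09, 0.01, 20)
(np.float64(0.001982405563407799), np.int64(0), 65, 0.09, 0.01, 20)
(np.float64(0.001982405563407799), np.int64(-5), 65, 0.09, 0.01, 20)
(np.float64(0.0019824055634077714), np.int64(25), 65, 0.09, 0.01, 20)
(np.float64(0.001982405563407768), np.int64(15), 65, 0.09, 0.01, 20)
(np.float64(0.001982405563407768), np.int64(10), 65, 0.09, 0.01, 20)
(np.float64(0.001982405563407768), np.int64(-10), 65, 0.09, 0.01, 20)
(np.float64(0.0019824055634077298), np.int64(30), 65, 0.09, 0.01, 20)
(np.float64(0.0019824055634077194), np.int64(20), 65, 0.09, 0.01, 20)
(np.float64(0.0019077853924971966), np.int64(15), 60, 0.09, 0.01, 1)
(np.float64(0.0019077853924971966), np.int64(10), 60, 0.09, 0.01, 1)
(np.float64(0.0019077853924971688), np.int64(30), 60, 0.09, 0.01, 1)
(np.float64(0.0019077853924971688), np.int64(25), 60, 0.09, 0.01, 1)
(np.float64(0.0019077853924971688), np.int64(20), 60, 0.09, 0.01, 1)
(np.float64(0.0019077853924971688), np.int64(5), 60, 0.09, 0.01, 1)
(np.float64(0.0019077853924971688), np.int64(0), 60, 0.09, 0.01, 1)
(np.float64(0.0019077853924971688), np.int64(-5), 60, 0.09, 0.01, 1)
(np.float64(0.00016150426257588793), np.int64(40), 65, 0.09, 0.01, 1)
(np.float64(-0.00022244162173556264), np.int64(-15), 65, 0.09, 0.01, 1)
(np.float64(-0.0007552361453197765), np.int64(35), 60, 0.09, 0.01, 1)
(np.float64(-0.0013741972200835353), np.int64(-10), 60, 0.09, 0.01, 1)
(np.float64(-0.002113599057117055), np.int64(45), 70, 0.09, 0.01, 20)
(np.float64(-0.002113599057117055), np.int64(20), 70, 0.09, 0.01, 20)
(np.float64(-0.002113599057117055), np.int64(-20), 70, 0.09, 0.01, 20)
```

```bash
cat > p2.py <<'E'
from plan import *
import plan
bot=lambda x,y:[(x,y,.028,.097),(x,y,.022,.11),(x,y,.0145,.1505)]
plan.C=C=sum([bot(c[0],c[1]) for c in C[:5]],[])+C[5:]
out=[]
for hd in np.arange(-180,180,10):
  for be in range(0,70,5):
    for gz in (.07,.08,.085,.09):
      for dl in (0,.006,.010):
        R=tool(np.radians(hd),np.radians(be));p=np.array([*b,gz])+R.apply([0,0,.0187-dl])
        g=R.apply(G+[0,0,TG])+p;ms=[g[:,2].min()]+[np.maximum(np.hypot(g[:,0]-x,g[:,1]-y)-r,g[:,2]-h).min() for x,y,r,h in C+bot(*b)]
        out.append((round(min(ms),4),hd,be,gz,dl,int(np.argmin(ms))))
out.sort(reverse=True)
if __name__=="__main__":
  for be in range(0,70,5):
    for o in [o for o in out if o[2]==be][:4]: print(*o)
E
python3 p2.py
```

```text
beaker [0.46  0.097 0.01 ]
-0.019 -130 0 0.09 0.01 4
-0.019 -130 0 0.085 0.01 4
-0.019 -130 0 0.08 0.01 4
-0.019 -130 0 0.07 0.01 4
-0.0193 0 5 0.09 0 1
-0.0193 0 5 0.085 0 1
-0.0193 0 5 0.08 0 1
-0.0193 -70 5 0.09 0.01 13
-0.0153 -70 10 0.09 0 13
-0.0158 -60 10 0.09 0.01 13
-0.0158 -70 10 0.09 0.01 13
-0.0161 -60 10 0.09 0 14
-0.012 -60 15 0.09 0.006 14
-0.012 -70 15 0.09 0.006 14
-0.0132 -70 15 0.085 0.006 14
-0.0132 -70 15 0.08 0.006 14
-0.0069 -70 20 0.09 0.01 15
-0.0069 -70 20 0.085 0.01 15
-0.007 -70 20 0.09 0 15
-0.0072 -70 20 0.09 0.006 15
-0.0051 90 25 0.09 0.01 12
-0.006 -70 25 0.09 0 15
-0.0063 90 25 0.09 0 12
-0.0063 90 25 0.085 0 12
-0.0013 90 30 0.09 0.006 12
-0.0021 90 30 0.09 0.01 12
-0.0038 90 30 0.09 0 12
-0.0038 90 30 0.085 0 12
0.0047 90 35 0.09 0.01 3
0.0024 90 35 0.09 0.006 6
0.0002 90 35 0.085 0.01 6
-0.001 90 35 0.09 0 6
0.0012 90 40 0.09 0.01 6
0.0012 90 40 0.085 0.01 6
-0.0008 90 40 0.09 0.006 6
-0.0008 90 40 0.085 0.006 6
-0.001 -60 45 0.09 0.01 3
-0.001 -60 45 0.085 0.01 3
-0.0014 -60 45 0.08 0.01 3
-0.0015 90 45 0.09 0.01 6
0.0013 10 50 0.09 0.006 3
0.0013 10 50 0.085 0.006 3
0.001 20 50 0.09 0 31
0.001 10 50 0.09 0 31
0.0024 30 55 0.09 0.01 31
0.0024 20 55 0.09 0.01 31
0.0024 10 55 0.09 0.01 31
0.0024 0 55 0.09 0.01 31
0.0036 40 60 0.09 0.01 31
0.0036 30 60 0.09 0.01 31
0.0036 20 60 0.09 0.01 31
0.0036 10 60 0.09 0.01 31
0.0043 50 65 0.09 0.01 31
0.0043 40 65 0.09 0.01 31
0.0043 30 65 0.09 0.01 31
0.0043 20 65 0.09 0.01 31
```

```bash
cat > p3.py <<'E'
from p2 import *
d=np.degrees
q0=np.array([.625,-.1165,-.5074,1.7109,.3172,1.485,-.3825])
for fl in(0,1):
 for hd,be in((20,60),(25,60),(15,60),(20,55)):
  R=tool(np.radians(hd),np.radians(be),fl);p=np.array([*b,.092])+R.apply([0,0,.0187-.011])
  q=q0.copy()
  for t in np.linspace(0,1,12):
    p0,R0=fk(q0);q,e1,e2=ik(p0+t*(p+[0,0,.16]-p0),R0*Ro.from_rotvec(t*(R0.inv()*R).as_rotvec()),q,.01)
  for t in (.1,.05,0): q,e1,e2=ik(p+[0,0,t],R,q,.01)
  print(fl,hd,be,"tcp",p.round(4),"q",q.round(2),e1.round(4),e2.round(4),"clear",clear(q).round(4),"rv",R.as_rotvec().round(3))
  # lift + invert
  for dz in (.1,.2,.3): q,e1,e2=ik(p+[0,0,dz],R,q,.01)
  _,E,w=pts(q);f=(w-E)/np.linalg.norm(w-E);pl,Rl=fk(q)
  for sg in(1,-1):
    qq=q.copy();T=[]
    for th in np.arange(0,181,6):
      X=Ro.from_rotvec(sg*np.radians(th)*f);qq,e1,e2=ik(w+X.apply(pl-w),X*Rl,qq,.01)
      T.append(e1)
    print("   lift q",q.round(2),"f",f.round(2),"end",qq.round(2),max(T),e2, "tilt",d(np.arccos((X.apply([0,0,1]))[2])).round(0),fk(qq)[0].round(2))
E
python3 p3.py
```

```text
beaker [0.46  0.097 0.01 ]
0 20 60 tcp [0.5876 0.2713 0.0853] q [-0.03  0.15 -0.52  2.09  0.39  0.44  1.09] 0.0 0.0001 clear 0.0049 rv [-0.456  2.583  0.122]
   lift q [-0.   -0.1  -0.47  1.68  0.03  1.03  1.43] f [ 0.89  0.46 -0.02] end [-0.63 -0.3   0.11  1.46 -1.56  0.09 -0.01] 0.035391779087635564 0.5923859845197605 tilt 178.0 [0.59 0.32 1.05]
   lift q [-0.   -0.1  -0.47  1.68  0.03  1.03  1.43] f [ 0.89  0.46 -0.02] end [ 0.14 -0.1  -0.6   1.68  3.16  1.03  1.41] 8.526951236728974e-07 1.758509515034769e-05 tilt 178.0 [0.58 0.32 1.02]
0 25 60 tcp [0.5875 0.2716 0.0853] q [-0.04  0.14 -0.47  2.09  0.22  0.41  1.33] 0.0 0.0001 clear 0.0049 rv [-0.568  2.564  0.152]
   lift q [-0.02 -0.1  -0.42  1.69 -0.04  1.03  1.56] f [ 0.9   0.43 -0.02] end [-0.44 -0.3   0.01  1.46 -1.56  0.09  0.  ] 0.035491759123706945 0.5976746586555655 tilt 178.0 [0.61 0.28 1.05]
   lift q [-0.02 -0.1  -0.42  1.69 -0.04  1.03  1.56] f [ 0.9   0.43 -0.02] end [ 0.13 -0.11 -0.56  1.68  3.1   1.03  1.54] 8.013380777895086e-07 1.770062583937687e-05 tilt 178.0 [0.6  0.28 1.02]
0 15 60 tcp [0.5877 0.271  0.0853] 
[... 2379 characters left out ...]
 -0.11 -0.76  1.67  0.05  1.04 -1.82] f [ 0.89  0.46 -0.02] end [ 0.51 -0.13 -0.95  1.66  3.18  1.04 -1.86] 1.3859352450019422e-06 1.7693672845780866e-05 tilt 178.0 [0.56 0.35 1.02]
1 20 55 tcp [0.5882 0.2715 0.0857] q [ 0.26  0.16 -0.83  2.15  0.68  0.35 -2.32] 0.0 0.0003 clear 0.0037 rv [-2.856 -0.504 -0.901]
   lift q [ 0.22 -0.18 -0.65  1.76 -0.06  0.92 -1.65] f [ 0.91  0.4  -0.05] end [-1.06 -0.3   0.53  1.48 -1.56  0.21 -2.69] 0.04857490684098302 0.5855346796043973 tilt 175.0 [0.63 0.32 1.  ]
   lift q [ 0.22 -0.18 -0.65  1.76 -0.06  0.92 -1.65] f [ 0.91  0.4  -0.05] end [ 0.6  -0.24 -0.94  1.75  3.08  0.91 -1.78] 1.4302914826191264e-06 2.068401003434193e-05 tilt 175.0 [0.6  0.31 0.97]
```

```bash
cat > go.py <<'E'
from kin import *
from bench import ctrl
def delta(p,R,n=None):
    s=ctrl.get_state();P=s["position"];T=Ro.from_rotvec(s["tool_rot"]);dp=(p-P)*100;rv=np.degrees((R*T.inv()).as_rotvec())
    m=int(np.ceil(max(np.linalg.norm(dp)/4.0,np.linalg.norm(rv)/7.0)))
    n=n or m;print("t",round(s["time"],2),"q",s["joint_positions"].round(2),"tot",dp.round(2),rv.round(1),"min rows",m,"per row/",n,(dp/n).round(2),(rv/n).round(2),"grip",round(float(s["grip_width"]),3),round(float(s["grip_force"]),1))
RG=tool(np.radians(25),np.radians(60));PG=np.array([.5875,.2716,.0853])
E
python3 -c "
from go import *
delta(PG+[0,0,.165],RG);delta(PG+[0,0,.165],RG,20)"
```

```text
t 1.35 q [ 0.62 -0.12 -0.51  1.71  0.32  1.48 -0.38] tot [ 13.12  46.14 -10.21] [-19.2  -0.6 139. ] min rows 21 per row/ 21 [ 0.62  2.2  -0.49] [-0.91 -0.03  6.62] grip 0.995 0.0
t 1.35 q [ 0.62 -0.12 -0.51  1.71  0.32  1.48 -0.38] tot [ 13.12  46.14 -10.21] [-19.2  -0.6 139. ] min rows 21 per row/ 20 [ 0.66  2.31 -0.51] [-0.96 -0.03  6.95] grip 0.995 0.0
```

>>> step_arm([
  [0.66,2.31,0,-0.96,0,6.95,1],
  [0.66,2.31,0,-0.96,0,6.95,1],
  [0.66,2.31,0,-0.96,0,6.95,1],
  [0.66,2.31,0,-0.96,0,6.95,1],
  [0.66,2.31,0,-0.96,0,6.95,1],
])

```text
time: 1.77
position: [0.4888, -0.075, 0.3522]
tool_rot: [1.78, 2.028, -0.175]
ft_force: [1.1, -0.0, -0.5]
grip_width: 1.002
grip_force: 0.0
```

>>> step_arm([
  [0.66,2.31,0,-0.96,0,6.95,1],
  [0.66,2.31,0,-0.96,0,6.95,1],
  [0.66,2.31,0,-0.96,0,6.95,1],
  [0.66,2.31,0,-0.96,0,6.95,1],
  [0.66,2.31,0,-0.96,0,6.95,1],
])

```text
time: 2.18
position: [0.5216, 0.0401, 0.3523]
tool_rot: [1.048, 2.413, -0.07]
ft_force: [-0.4, -0.2, 0.5]
grip_width: 1.002
grip_force: 0.0
```

>>> step_arm([
  [0.66,2.31,0,-0.96,0,6.95,1],
  [0.66,2.31,0,-0.96,0,6.95,1],
  [0.66,2.31,0,-0.96,0,6.95,1],
  [0.66,2.31,0,-0.96,0,6.95,1],
  [0.66,2.31,0,-0.96,0,6.95,1],
])

```text
time: 2.6
position: [0.5545, 0.1556, 0.3522]
tool_rot: [0.249, 2.595, 0.038]
ft_force: [0.3, 0.9, -0.5]
grip_width: 1.0
grip_force: 0.0
```

>>> step_arm([
  [0.66,2.31,0,-0.96,0,6.95,1],
  [0.66,2.31,0,-0.96,0,6.95,1],
  [0.66,2.31,0,-0.96,0,6.95,1],
  [0.66,2.31,0,-0.96,0,6.95,1],
  [0.66,2.31,0,-0.96,0,6.95,1],
])

```text
time: 3.02
position: [0.5876, 0.2707, 0.352]
tool_rot: [-0.57, 2.568, 0.144]
ft_force: [0.3, -0.2, 0.3]
grip_width: 0.999
grip_force: 0.0
```

```bash
python3 - <<'E'
from go import *
import cv2
delta(PG+[0,0,.165],RG)
im,d=ctrl.get_image("wrist");cv2.imwrite("pics/w1.png",im[...,::-1]);np.savez("w1.npz",im=im,d=d)
p=ctrl.camera_params("wrist");print({k:np.round(v,4).tolist() for k,v in p.items()})
s=ctrl.get_state();print(s["position"],s["tool_rot"])
E
```

```text
t 3.02 q [-0.1  -0.1  -0.36  1.74 -0.02  0.97  1.55] tot [-1.000e-02  9.000e-02 -1.017e+01] [ 0.4 -0.1  0.1] min rows 3 per row/ 3 [-0.    0.03 -3.39] [ 0.14 -0.05  0.02] grip 0.999 0.0
{'intrinsics': [[324.1726, 0.0, 324.6966], [0.0, 324.1726, 199.9969], [0.0, 0.0, 1.0]], 'distortion': [0.004, 0.0, 0.0, 0.0, 0.0], 'hand_eye': [[-0.0002, -0.954, -0.2998, 0.0816], [1.0, -0.0006, 0.0013, 0.0011], [-0.0014, -0.2998, 0.954, -0.1623], [0.0, 0.0, 0.0, 1.0]]}
[0.58873434 0.27374844 0.35188927] [-0.57901708  2.5654215   0.14804063]
```

View pics/w1.png

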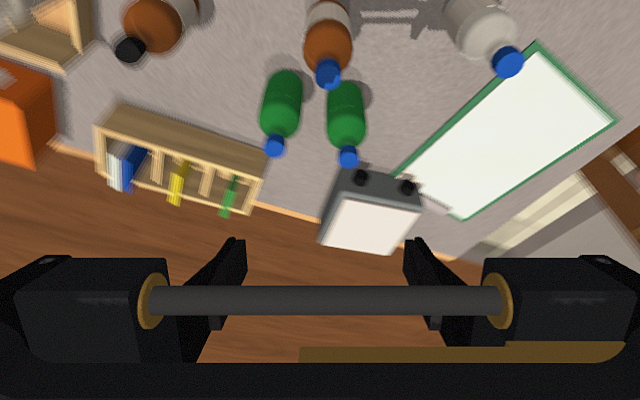

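The wrist view shows the amber blue-capped bottle at (328,45) with its cap at (328,73). The two far green bottles are at (282,105) and (346,115), the clear one at (480,30) and the black-capped one at (150,30). I check the cap position from a still wrist picture.

```bash
cat > wr.py <<'E'
from go import *
import cv2
def wcaps(z=.143):
    s=ctrl.get_state();im,d=ctrl.get_image("wrist");c=ctrl.camera_params("wrist");H=np.array(c["hand_eye"])
    R=Ro.from_rotvec(s["tool_rot"]);m=cv2.inRange(cv2.cvtColor(im,cv2.COLOR_RGB2HSV),(105,120,50),(125,255,255))
    k,l,st,ce=cv2.connectedComponentsWithStats(m)
    for i in range(1,k):
        if st[i,4]>150:
            x=cv2.undistortPoints(ce[i].reshape(1,1,2),np.array(c["intrinsics"]),np.array(c["distortion"])).ravel()
            o=s["position"]+R.apply(H[:3,3]);dr=R.apply(H[:3,:3]@[*x,1]);print(ce[i].round(0),st[i,4],(o+dr*(z-o[2])/dr[2]).round(4))
            if st[i,1]>0:
                dd=np.median(d[l==i]);print("   depth pt",(o+dr*dd).round(4))
    return im
if __name__=="__main__": wcaps()
E
python3 wr.py; python3 -c "
from go import *
delta(PG+[0,0,.165],RG)"
```

```text
[504.  61.] 807 [0.5029 0.4234 0.143 ]
   depth pt [0.502  0.4196 0.1486]
[323.  69.] 670 [0.5839 0.2709 0.143 ]
   depth pt [0.5813 0.2697 0.149 ]
[269. 142.] 446 [0.6906 0.2499 0.143 ]
   depth pt [0.6866 0.2493 0.1481]
[124. 159.] 881 [0.7927 0.0974 0.143 ]
   depth pt [0.8604 0.0751 0.0818]
[343. 154.] 412 [0.6696 0.3375 0.143 ]
   depth pt [0.6658 0.3352 0.1484]
t 3.12 q [-0.1  -0.09 -0.36  1.74 -0.02  0.97  1.54] tot [ -0.06  -0.02 -10.12] [ 0.3 -0.2  0.2] min rows 3 per row/ 3 [-0.02 -0.01 -3.37] [ 0.1  -0.07  0.06] grip 1.003 0.0
```

>>> step_arm([
  [0,0,-4,0.3,0,0.2,1],
  [0,0,-4,0,0,0,1],
  [0,0,-4,0,0,0,1],
  [0,0,-4,0,0,0,1],
  [-0.05,0.05,-3,0,0,0,1],
])

```text
time: 3.53
position: [0.5852, 0.2684, 0.1583]
tool_rot: [-0.562, 2.572, 0.149]
ft_force: [0.5, -1.0, -1.1]
grip_width: 1.001
grip_force: 0.0
```

>>> step_arm([
  [0,0,-1.5,0,0,0,1],
  [0,0,-1.5,0,0,0,1],
  [0,0,-1.5,0,0,0,1],
  [0,0,-1,0,0,0,1],
  [0,0,0,0,0,0,1],
])

```text
time: 3.95
position: [0.5854, 0.2688, 0.1043]
tool_rot: [-0.563, 2.573, 0.15]
ft_force: [-1.0, 0.5, -0.4]
grip_width: 1.002
grip_force: 0.0
```

```bash
python3 - <<'E'
from go import *
import cv2
delta(PG,RG)
im,d=ctrl.get_image("side");cv2.imwrite("pics/s1.png",cv2.resize(im[80:240,200:440],None,fx=3,fy=3)[...,::-1])
E
```

```text
t 3.95 q [-0.12  0.1  -0.38  2.08  0.15  0.46  1.4 ] tot [ 0.21  0.28 -1.9 ] [ 0.1 -0.4  0.3] min rows 1 per row/ 1 [ 0.21  0.28 -1.9 ] [ 0.15 -0.4   0.29] grip 1.002 0.0
```

View pics/s1.png

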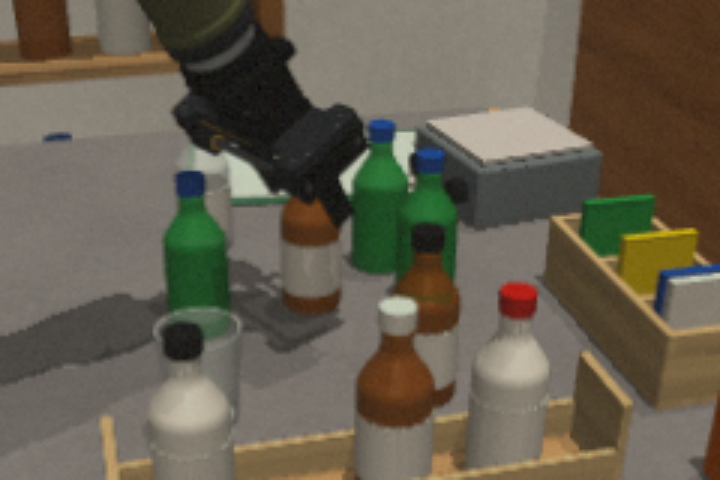

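The side crop shows the open fingers around the amber bottle's shoulder at crop (315,200), clear of the green bottles at (195,240) and (380,200). I go the last 2 cm down.

>>> step_arm([
  [0.2,0.25,-0.6,0,-0.4,0.3,1],
  [0,0,-0.7,0,0,0,1],
  [0,0,-0.6,0,0,0,1],
  [0,0,0,0,0,0,1],
  [0,0,0,0,0,0,1],
])

```text
time: 4.42
position: [0.5891, 0.2727, 0.0881]
tool_rot: [-0.571, 2.56, 0.151]
ft_force: [0.4, 0.8, 0.4]
grip_width: 1.001
grip_force: 0.0
```

```bash
python3 - <<'E'
from go import *
delta(PG,RG)
print(ctrl.get_state()["ft_force"])
E
```

```text
t 4.42 q [-0.14  0.13 -0.37  2.09  0.19  0.41  1.36] tot [-0.16 -0.11 -0.28] [ 0.   0.2 -0.1] min rows 1 per row/ 1 [-0.16 -0.11 -0.28] [ 0.04  0.24 -0.09] grip 1.001 0.0
[0.36138001 0.78861552 0.43650073]
```

>>> step_arm([
  [-0.1,-0.1,-0.3,0,0,0,1],
  [0,0,0,0,0,0,0.5],
  [0,0,0,0,0,0,0.3],
  [0,0,0,0,0,0,0.3],
  [0,0,0,0,0,0,0.3],
], force=50)

```text
time: 4.83
position: [0.5886, 0.2718, 0.0859]
tool_rot: [-0.57, 2.558, 0.151]
ft_force: [-0.8, -0.2, -0.5]
grip_width: 0.783
grip_force: 0.0
```

>>> step_arm([
  [0,0,0,0,0,0,0.2],
  [0,0,0,0,0,0,0.2],
  [0,0,0,0,0,0,0.2],
  [0,0,0,0,0,0,0.2],
  [0,0,0,0,0,0,0.2],
])

```text
time: 5.25
position: [0.5886, 0.2717, 0.0858]
tool_rot: [-0.57, 2.559, 0.151]
ft_force: [0.3, -0.7, 0.8]
grip_width: 0.625
grip_force: 50.0
```

>>> step_arm([
  [0,0,0.5,0,0,0,0.2],
  [0,0,1,0,0,0,0.2],
  [0,0,1.5,0,0,0,0.2],
  [0,0,2,0,0,0,0.2],
  [0,0,2,0,0,0,0.2],
], force=60)

```text
time: 5.67
position: [0.5873, 0.2716, 0.1557]
tool_rot: [-0.571, 2.561, 0.151]
ft_force: [1.0, 0.2, -2.7]
grip_width: 0.62
grip_force: 60.0
```

>>> step_arm([
  [0,0,2.5,0,0,0,0.2],
  [0,0,3,0,0,0,0.2],
  [0,0,3,0,0,0,0.2],
  [0,0,3,0,0,0,0.2],
  [0,0,2,0,0,0,0.2],
])

```text
time: 6.08
position: [0.5885, 0.2724, 0.2949]
tool_rot: [-0.571, 2.555, 0.152]
ft_force: [0.9, -0.0, -3.4]
grip_width: 0.617
grip_force: 60.0
```

```bash
python3 - <<'E'
from go import *
import cv2
delta(PG+[0,0,.3],RG)
im,d=ctrl.get_image("side");cv2.imwrite("pics/s2.png",im[20:220,160:480][...,::-1])
E
```

```text
t 6.08 q [-0.09 -0.08 -0.38  1.85 -0.01  0.84  1.54] tot [-0.1  -0.08  9.04] [-0.   0.5 -0.1] min rows 3 per row/ 3 [-0.03 -0.03  3.01] [-0.02  0.16 -0.05] grip 0.617 60.0
```

View pics/s2.png

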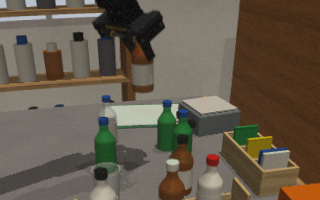

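The bottle hangs upright in the fingers at crop (143,70), and the neighbours still stand. I lift further and work out the turn-over.

>>> step_arm([
  [0,0,2,0,0,0,0.2],
  [0,0,3,0,0,0,0.2],
  [0,0,3,0,0,0,0.2],
  [0,0,1,0,0,0,0.2],
  [0,0,0,0,0,0,0.2],
])

```text
time: 6.55
position: [0.5891, 0.2726, 0.3843]
tool_rot: [-0.57, 2.553, 0.152]
ft_force: [0.5, 0.3, -2.5]
grip_width: 0.617
grip_force: 60.0
```

```bash
cat > inv.py <<'E'
from go import *
s=ctrl.get_state();q=s["joint_positions"].copy();p,R=fk(q)
print("fk err",(p-s["position"]).round(4),(R.inv()*Ro.from_rotvec(s["tool_rot"])).magnitude().round(4),"q",q.round(3),"w",s["grip_width"],s["ft_force"].round(1))
_,E,w=pts(q);f=(w-E)/np.linalg.norm(w-E);print("f",f.round(3),"w",w.round(3))
N=25;step=6.6;qq=q.copy();prev=p
print("rv/row",(-step*f).round(2))
for i in range(1,N+1):
    X=Ro.from_rotvec(-np.radians(step*i)*f);t=w+X.apply(p-w);q2,e1,e2=ik(t,X*R,qq,.01)
    print(i,(100*(t-prev)).round(2).tolist(),t.round(3),"dq",abs(q2-qq).max().round(2),e1.round(4) if i%5==0 else "");qq=q2;prev=t
print("end",qq.round(2),"tilt",np.degrees(np.arccos(X.apply([0,0,1])[2])))
E
python3 inv.py
```

```text
Traceback (most recent call last):
  File "inv.py", line 3, in <module>
    print("fk err",(p-s["position"]).round(4),(R.inv()*Ro.from_rotvec(s["tool_rot"])).magnitude().round(4),"q",q.round(3),"w",s["grip_width"],s["ft_force"].round(1))
                                              ^^^^^^^^^^^^^^^^^^^^^^^^^^^^^^^^^^^^^^^^^^^^^^^^^^^^^^^^^
AttributeError: 'float' object has no attribute 'round'
```

```bash
sed -i 's/magnitude().round(4)/magnitude()/;s/e1.round(4) if/round(float(e1),4) if/' inv.py; python3 inv.py
```

```text
fk err [-0.0001  0.      0.    ] 1.8712512872778583e-16 q [-0.085 -0.105 -0.368  1.695 -0.028  1.011  1.556] w 0.6174016916448285 [ 0.5  0.3 -2.5]
f [ 0.9    0.435 -0.026] w [0.419 0.194 0.702]
rv/row [-5.94 -2.87  0.17]
1 [1.57, -3.23, 0.24] [0.605 0.24  0.387] dq 0.11 
2 [1.55, -3.18, 0.65] [0.62  0.209 0.393] dq 0.11 
3 [1.52, -3.08, 1.06] [0.635 0.178 0.404] dq 0.11 
4 [1.47, -2.95, 1.44] [0.65  0.148 0.418] dq 0.11 
5 [1.39, -2.78, 1.81] [0.664 0.12  0.436] dq 0.11 0.0
6 [1.3, -2.57, 2.16] [0.677 0.095 0.458] dq 0.11 
7 [1.19, -2.32, 2.47] [0.689 0.072 0.483] dq 0.11 
8 [1.07, -2.05, 2.76] [0.7   0.051 0.51 ] dq 0.11 
9 [0.93, -1.75, 3.0] [0.709 0.034 0.54 ] dq 0.11 
10 [0.78, -1.42, 3.21] [0.717 0.019 0.572] dq 0.11 0.0
11 [0.62, -1.08, 3.38] [0.723 0.009 0.606] dq 0.12 
12 [0.45, -0.72, 3.5] [0.728 0.001 0.641] dq 0.12 
13 [0.27, -0.35, 3.57] [ 0.73  -0.002  0.677] dq 0.12 
14 [0.09, 0.02, 3.6] [ 0.731 -0.002  0.713] dq 0.12 
15 [-0.09, 0.39, 3.57] [0.73  0.002 0.749] dq 0.12 0.0
16 [-0.27, 0.76, 3.51] [0.728 0.01  0.784] dq 0.12 
17 [-0.44, 1.12, 3.39] [0.723 0.021 0.818] dq 0.12 
18 [-0.61, 1.46, 3.23] [0.717 0.035 0.85 ] dq 0.12 
19 [-0.77, 1.78, 3.03] [0.709 0.053 0.88 ] dq 0.12 
20 [-0.93, 2.08, 2.78] [0.7   0.074 0.908] dq 0.12 0.0
21 [-1.06, 2.35, 2.5] [0.689 0.098 0.933] dq 0.12 
22 [-1.19, 2.59, 2.19] [0.678 0.124 0.955] dq 0.12 
23 [-1.3, 2.8, 1.85] [0.665 0.152 0.973] dq 0.12 
24 [-1.39, 2.97, 1.48] [0.651 0.181 0.988] dq 0.12 
25 [-1.47, 3.1, 1.1] [0.636 0.212 0.999] dq 0.12 0.0
end [ 0.06 -0.11 -0.5   1.69  2.85  1.01  1.54] tilt 164.70865893347542
```

>>> step_arm([
  [1.57,-3.23,0.24,-5.94,-2.87,0.17,0.2],
  [1.55,-3.18,0.65,-5.94,-2.87,0.17,0.2],
  [1.52,-3.08,1.06,-5.94,-2.87,0.17,0.2],
  [1.47,-2.95,1.44,-5.94,-2.87,0.17,0.2],
  [1.39,-2.78,1.81,-5.94,-2.87,0.17,0.2],
])

```text
time: 6.97
position: [0.6629, 0.1179, 0.4287]
tool_rot: [-0.746, 2.343, -0.566]
ft_force: [-0.5, -0.1, -3.6]
grip_width: 0.619
grip_force: 60.0
```

>>> step_arm([
  [1.3,-2.57,2.16,-5.94,-2.87,0.17,0.2],
  [1.19,-2.32,2.47,-5.94,-2.87,0.17,0.2],
  [1.07,-2.05,2.76,-5.94,-2.87,0.17,0.2],
  [0.93,-1.75,3.0,-5.94,-2.87,0.17,0.2],
  [0.78,-1.42,3.21,-5.94,-2.87,0.17,0.2],
])

```text
time: 7.38
position: [0.7163, 0.0176, 0.5649]
tool_rot: [-0.861, 1.97, -1.209]
ft_force: [0.8, 0.2, -4.0]
grip_width: 0.621
grip_force: 60.0
```

```bash
python3 -c "
from go import *
delta(np.array([.717,.019,.572]),Ro.from_rotvec(-np.radians(66)*np.array([.9,.435,-.026]))*RG)"
```

```text
t 7.38 q [ 0.   -0.1  -0.45  1.7   1.12  1.01  1.55] tot [0.07 0.14 0.71] [ 0.4 -0.2 -0.3] min rows 1 per row/ 1 [0.07 0.14 0.71] [ 0.4  -0.17 -0.27] grip 0.621 60.0
```

Tracking as modelled, so I carry on.

>>> step_arm([
  [0.62,-1.08,3.38,-5.94,-2.87,0.17,0.2],
  [0.45,-0.72,3.5,-5.94,-2.87,0.17,0.2],
  [0.27,-0.35,3.57,-5.94,-2.87,0.17,0.2],
  [0.09,0.02,3.6,-5.94,-2.87,0.17,0.2],
  [-0.09,0.39,3.57,-5.94,-2.87,0.17,0.2],
])

```text
time: 7.8
position: [0.7306, 0.0013, 0.7411]
tool_rot: [-0.916, 1.466, -1.761]
ft_force: [0.3, -0.2, -2.5]
grip_width: 0.62
grip_force: 60.0
```

>>> step_arm([
  [-0.27,0.76,3.51,-5.94,-2.87,0.17,0.2],
  [-0.44,1.12,3.39,-5.94,-2.87,0.17,0.2],
  [-0.61,1.46,3.23,-5.94,-2.87,0.17,0.2],
  [-0.77,1.78,3.03,-5.94,-2.87,0.17,0.2],
  [-0.93,2.08,2.78,-5.94,-2.87,0.17,0.2],
])

```text
time: 8.22
position: [0.7012, 0.0743, 0.9005]
tool_rot: [-0.908, 0.851, -2.199]
ft_force: [-0.7, -0.7, -2.4]
grip_width: 0.622
grip_force: 60.0
```

>>> step_arm([
  [-1.06,2.35,2.5,-5.94,-2.87,0.17,0.2],
  [0,0,0,0,0,0,0.2],
  [0,0,0,0,0,0,0.2],
  [0,0,0,0,0,0,0.2],
  [0,0,0,0,0,0,0.2],
])

```text
time: 8.63
position: [0.6902, 0.0957, 0.9263]
tool_rot: [-0.894, 0.725, -2.268]
ft_force: [-0.1, -0.3, -2.9]
grip_width: 0.618
grip_force: 60.0
```

```bash
python3 - <<'E'
from go import *
import cv2
s=ctrl.get_state();R=Ro.from_rotvec(s["tool_rot"])
a=(R*RG.inv()).apply([0,0,1]);print("expected tilt",np.degrees(np.arccos(a[2])),s["joint_positions"].round(2),s["grip_width"],s["time"])
im,d=ctrl.get_image("scene");cv2.imwrite("pics/c3.png",im[0:300,240:640][...,::-1])
E
```

```text
expected tilt 138.4221633470607 [ 0.06 -0.1  -0.49  1.7   2.39  1.01  1.54] 0.6180929062914063 8.6333
```

View pics/c3.png

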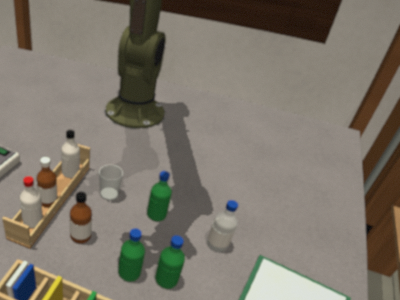

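The bottle is above the picture. The fingers still hold it (width 0.618, 3 N weight), and all the bystanders stand. I turn it back along the same path.

>>> step_arm([
  [1.06,-2.35,-2.5,5.94,2.87,-0.17,0.2],
  [0.93,-2.08,-2.78,5.94,2.87,-0.17,0.2],
  [0.77,-1.78,-3.03,5.94,2.87,-0.17,0.2],
  [0.61,-1.46,-3.23,5.94,2.87,-0.17,0.2],
  [0.44,-1.12,-3.39,5.94,2.87,-0.17,0.2],
])

```text
time: 9.1
position: [0.7271, 0.007, 0.777]
tool_rot: [-0.911, 1.362, -1.851]
ft_force: [0.2, -0.1, -3.0]
grip_width: 0.616
grip_force: 60.0
```

>>> step_arm([
  [0.27,-0.76,-3.51,5.94,2.87,-0.17,0.2],
  [0.09,-0.39,-3.57,5.94,2.87,-0.17,0.2],
  [-0.09,-0.02,-3.6,5.94,2.87,-0.17,0.2],
  [-0.27,0.35,-3.57,5.94,2.87,-0.17,0.2],
  [-0.45,0.72,-3.5,5.94,2.87,-0.17,0.2],
])

```text
time: 9.52
position: [0.7218, 0.0069, 0.5991]
tool_rot: [-0.869, 1.888, -1.318]
ft_force: [0.4, -0.9, -2.3]
grip_width: 0.616
grip_force: 60.0
```

>>> step_arm([
  [-0.62,1.08,-3.38,5.94,2.87,-0.17,0.2],
  [-0.78,1.42,-3.21,5.94,2.87,-0.17,0.2],
  [-0.93,1.75,-3.0,5.94,2.87,-0.17,0.2],
  [-1.07,2.05,-2.76,5.94,2.87,-0.17,0.2],
  [-1.19,2.32,-2.47,5.94,2.87,-0.17,0.2],
])

```text
time: 9.93
position: [0.6751, 0.0941, 0.4514]
tool_rot: [-0.767, 2.285, -0.689]
ft_force: [0.4, -0.0, -3.1]
grip_width: 0.621
grip_force: 60.0
```

>>> step_arm([
  [-1.3,2.57,-2.16,5.94,2.87,-0.17,0.2],
  [-1.39,2.78,-1.81,5.94,2.87,-0.17,0.2],
  [-1.47,2.95,-1.44,5.94,2.87,-0.17,0.2],
  [-1.52,3.08,-1.06,5.94,2.87,-0.17,0.2],
  [-1.55,3.18,-0.65,5.94,2.87,-0.17,0.2],
])

```text
time: 10.35
position: [0.6025, 0.2401, 0.3812]
tool_rot: [-0.607, 2.534, 0.011]
ft_force: [0.4, -0.9, -4.0]
grip_width: 0.623
grip_force: 60.0
```

>>> step_arm([
  [-1.57,3.23,-0.24,5.94,2.87,-0.17,0.2],
  [0,0,0,0,0,0,0.2],
  [0,0,0,0,0,0,0.2],
  [0,0,0,0,0,0,0.2],
  [0,0,0,0,0,0,0.2],
])

```text
time: 10.77
position: [0.5886, 0.2706, 0.3802]
tool_rot: [-0.57, 2.56, 0.148]
ft_force: [-0.5, 0.0, -1.9]
grip_width: 0.618
grip_force: 60.0
```

```bash
cat > bot.py <<'E'
from h import *
# pose of the amber held bottle: amber+blue pixels by depth, both cameras; zmin/xy window
def look(x0,y0,z0,rad=.16):
    for n in("scene","side"):
        im,d=ctrl.get_image(n);P=dep(n,d.astype(float));hsv=cv2.cvtColor(im,cv2.COLOR_RGB2HSV)
        win=(np.linalg.norm(P-[x0,y0,z0],axis=2)<rad)
        np.savez(n+"_l.npz",im=im,d=d)
        for nm,a,b_ in(("blue",(105,120,50),(125,255,255)),("amber",(3,120,40),(20,255,255)),("label",(0,0,120),(180,70,255))):
            m=(cv2.inRange(hsv,a,b_)>0)&win
            if m.sum()>8:
                k,l,st,c=cv2.connectedComponentsWithStats(m.astype(np.uint8))
                for i in range(1,k):
                    if st[i,4]>8: q=P[l==i];print(n,nm,st[i].tolist(),c[i].round(1),"med",np.median(q,0).round(4),"min",q.min(0).round(3),"max",q.max(0).round(3))
E
python3 - <<'E'
from go import *
import bot
delta(PG+[0,0,.3],RG)
bot.look(.586,.272,.38)
import cv2
z=np.load("side_l.npz");cv2.imwrite("pics/s4.png",z["im"][0:220,160:480,::-1])
E
```

```text
t 10.77 q [-0.08 -0.1  -0.37  1.7  -0.03  1.01  1.56] tot [-0.11  0.1   0.51] [ 0.1  0.3 -0. ] min rows 1 per row/ 1 [-0.11  0.1   0.51] [ 0.11  0.26 -0.03] grip 0.618 60.0
scene blue [417, 87, 13, 13, 135] [423.1  92.9] med [0.5924 0.2714 0.4429] min [0.574 0.259 0.431] max [0.598 0.282 0.445]
scene amber [391, 63, 59, 9, 296] [418.7  66.6] med [0.5622 0.2496 0.4766] min [0.503 0.194 0.452] max [0.601 0.296 0.482]
scene amber [403, 100, 31, 33, 695] [418.  117.9] med [0.6012 0.2734 0.3936] min [0.565 0.246 0.369] max [0.614 0.297 0.427]
scene amber [399, 151, 25, 11, 113] [410.2 157.3] med [0.6085 0.276  0.3056] min [0.588 0.25  0.298] max [0.613 0.296 0.313]
scene label [400, 130, 31, 25, 514] [414.  142.8] med [0.6094 0.2772 0.3431] min [0.581 0.25  0.315] max [0.616 0.298 0.367]
scene label [398, 138, 2, 9, 10] [398.4 141.9] med [0.5974 0.2441 0.3256] min [0.593 0.242 0.32 ] max [0.601 0.245 0.336]
side amber [263, 5, 22, 4, 54] [272.8   6.5] med [0.5139 0.2616 0.4538] min [0.498 0.22  0.449] max [0.547 0.317 0.457]
side amber [268, 10, 5, 4, 10] [269.7  11.4] med [0.5097 0.2693 0.4437] min [0.506 0.265 0.44 ] max [0.516 0.272 0.446]
side amber [290, 12, 23, 36, 324] [298.6  36.7] med [0.5714 0.2479 0.3865] min [0.545 0.182 0.367] max [0.605 0.298 0.446]
side amber [268, 15, 5, 3, 9] [270.   15.9] med [0.5102 0.2697 0.4333] min [0.506 0.267 0.431] max [0.515 0.273 0.436]
side amber [291, 69, 22, 9, 166] [301.5  73.2] med [0.5758 0.2445 0.3067] min [0.554 0.239 0.296] max [0.605 0.27  0.316]
```

View pics/s4.png

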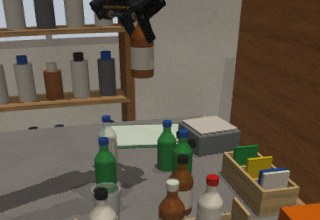

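Upright again in the side view: bottle at crop (142,55), underside at about z 0.295, not slipped. Next I refine the pan centre and work out the carry.

```bash
cat > pan.py <<'E'
from h import *
cs={}
for n,box in(("scene",(180,140,240,185)),("side",(335,290,425,365))):
    im=np.load(n+"0.npz")["im"];x0,y0,x1,y1=box;g=cv2.resize(cv2.cvtColor(im[y0:y1,x0:x1],cv2.COLOR_RGB2GRAY),None,fx=4,fy=4,interpolation=cv2.INTER_CUBIC)
    for t in (None,-10,10):
        T,_=cv2.threshold(g,0,255,cv2.THRESH_OTSU);T+=t or 0
        m=(g>T).astype(np.uint8)
        k,l,st,c=cv2.connectedComponentsWithStats(m);i=l[g.shape[0]//2,g.shape[1]//2]
        if i==0: continue
        ct=max(cv2.findContours((l==i).astype(np.uint8),0,1)[0],key=cv2.contourArea);ct=cv2.convexHull(ct).reshape(-1,2)
        uv=(ct+.5)/4-.5+[x0,y0];w=onplane(n,uv,.06)[:,:2]
        A=np.c_[2*w,np.ones(len(w))];s=np.linalg.lstsq(A,(w**2).sum(1),rcond=None)[0];r=np.sqrt(s[2]+s[0]**2+s[1]**2)
        e=cv2.fitEllipse(uv.astype(np.float32));print(n,T,"circle",s[:2].round(4),r.round(4),"res",np.std(np.hypot(*(w-s[:2]).T)).round(4),"ell",np.round(e[0],1))
        if t is None: cs[n]=e[0]
print(tri(cs["scene"],cs["side"]))
E
python3 pan.py
cat > arc.py <<'E'
from go import *
s=ctrl.get_state();p=s["position"];R=Ro.from_rotvec(s["tool_rot"]);th=-53.0;N=15;q=s["joint_positions"];pr=p
for i in range(1,N+1):
    X=Ro.from_euler("z",th*i/N,degrees=True);t=X.apply(p)*np.array([1+.017*i/N]*2+[1]);q,e1,e2=ik(t,X*R,q,.01);print(i,(100*(t-pr)).round(2).tolist(),round(float(np.linalg.norm(t-pr)),4));pr=t
print("rz",th/N,q.round(2),e1,t,(X*R).as_rotvec())
q2,e1,e2=ik(t-[0,0,.22],X*R,q,.01);print(q2.round(2),e1)
E
python3 arc.py
```

```text
scene 132.0 circle [ 0.5627 -0.3545] 0.094 res 0.0082 ell [199.8 153.9]
scene 122.0 circle [ 0.5612 -0.3543] 0.0947 res 0.0081 ell [199.9 153.9]
scene 142.0 circle [ 0.5753 -0.319 ] 0.0585 res 0.0032 ell [206.7 160.2]
side 109.0 circle [ 0.5758 -0.3126] 0.0547 res 0.0002 ell [381.3 327.7]
side 99.0 circle [ 0.576  -0.3124] 0.0552 res 0.0003 ell [381.3 327.6]
side 119.0 circle [ 0.5756 -0.3127] 0.0542 res 0.0002 ell [381.2 327.7]
(array([ 0.57224903, -0.33475943,  0.07778878]), np.float64(0.013793097330065085))
1 [1.63, -3.65, 0.0] 0.04
2 [1.4, -3.75, -0.0] 0.04
3 [1.17, -3.83, 0.0] 0.0401
4 [0.93, -3.9, 0.0] 0.0401
5 [0.69, -3.96, 0.0] 0.0402
6 [0.44, -4.0, -0.0] 0.0402
7 [0.2, -4.02, 0.0] 0.0403
8 [-0.05, -4.03, -0.0] 0.0403
9 [-0.3, -4.02, 0.0] 0.0403
10 [-0.55, -4.0, 0.0] 0.0404
11 [-0.8, -3.96, 0.0] 0.0404
12 [-1.04, -3.91, 0.0] 0.0405
13 [-1.28, -3.85, 0.0] 0.0405
14 [-1.52, -3.76, 0.0] 0.0406
15 [-1.75, -3.67, 0.0] 0.0406
rz -3.533333333333333 [ 0.35 -0.09  0.08  1.69  0.04  1.01  1.5 ] 1.9678652137500005e-07 [ 0.58030716 -0.31223184  0.38041429] [ 0.63308631  2.54765011 -0.17533674]
[0.36 0.04 0.08 2.02 0.05 0.56 1.49] 6.140250585462459e-06
```

Pan centre is (0.576, -0.312), with fitted radius 54.7 mm against the 55 mm given. I carry it across.

>>> step_arm([
  [1.63,-3.65,0.3,0,0,-3.53,0.2],
  [1.4,-3.75,0,0,0,-3.53,0.2],
  [1.17,-3.83,0,0,0,-3.53,0.2],
  [0.93,-3.9,0,0,0,-3.53,0.2],
  [0.69,-3.96,0,0,0,-3.53,0.2],
])

```text
time: 11.28
position: [0.647, 0.0785, 0.3835]
tool_rot: [-0.166, 2.609, 0.041]
ft_force: [0.1, -0.1, -3.6]
grip_width: 0.619
grip_force: 60.0
```

>>> step_arm([
  [0.44,-4.0,0,0,0,-3.53,0.2],
  [0.2,-4.02,0,0,0,-3.53,0.2],
  [-0.05,-4.03,0,0,0,-3.53,0.2],
  [-0.3,-4.02,0,0,0,-3.53,0.2],
  [-0.55,-4.0,0,0,0,-3.53,0.2],
])

```text
time: 11.7
position: [0.6437, -0.1223, 0.3834]
tool_rot: [0.236, 2.605, -0.068]
ft_force: [0.9, -0.1, -3.1]
grip_width: 0.618
grip_force: 60.0
```

>>> step_arm([
  [-0.8,-3.96,0,0,0,-3.53,0.2],
  [-1.04,-3.91,0,0,0,-3.53,0.2],
  [-1.28,-3.85,0,0,0,-3.53,0.2],
  [-1.52,-3.76,0,0,0,-3.53,0.2],
  [-1.75,-3.67,0,0,0,-3.53,0.2],
])

```text
time: 12.12
position: [0.579, -0.3137, 0.3835]
tool_rot: [0.636, 2.547, -0.176]
ft_force: [0.0, 0.2, -3.0]
grip_width: 0.615
grip_force: 60.0
```

>>> step_arm([
  [0,0,0,0,0,0,0.2],
  [0,0,-2.5,0,0,0,0.2],
  [0,0,-3.5,0,0,0,0.2],
  [0,0,-3.5,0,0,0,0.2],
  [0,0,-2,0,0,0,0.2],
])

```text
time: 12.53
position: [0.5778, -0.3106, 0.2634]
tool_rot: [0.633, 2.554, -0.173]
ft_force: [-1.3, -0.5, -3.3]
grip_width: 0.619
grip_force: 60.0
```

>>> step_arm([
  [0,0,-2,0,0,0,0.2],
  [0,0,-1,0,0,0,0.2],
  [0,0,0,0,0,0,0.2],
  [0,0,0,0,0,0,0.2],
  [0,0,0,0,0,0,0.2],
])

```text
time: 12.95
position: [0.5812, -0.3119, 0.241]
tool_rot: [0.63, 2.544, -0.175]
ft_force: [0.3, 0.1, -3.0]
grip_width: 0.622
grip_force: 60.0
```

```bash
python3 - <<'E'
from go import *
import bot,cv2
s=ctrl.get_state();R=Ro.from_rotvec(s["tool_rot"]);p=s["position"]
R0=Ro.from_rotvec([-.57,2.559,.151]);loc=R0.inv().apply(np.array([.584,.2708,0])-[.5886,.2717,.0858])
up=(R*R0.inv()).apply([0,0,1]);print("t",s["time"],"tcp",p.round(4),"q",s["joint_positions"].round(2),"pred underside",(p+R.apply(loc)).round(4),"up",up.round(3),s["grip_width"])
bot.look(*(p+[0,0,.0]),rad=.12)
a=np.load("side_l.npz")["im"][150:400,260:480];cv2.imwrite("pics/s5.png",cv2.resize(a,None,fx=2.3,fy=2.3)[...,::-1])
E
```

```text
t 12.95 tcp [ 0.5812 -0.3119  0.241 ] q [ 0.36 -0.04  0.08  1.92  0.05  0.73  1.5 ] pred underside [ 0.5779 -0.309   0.1551] up [-0.003  0.002  1.   ] 0.6223415692267341
scene blue [189, 84, 10, 10, 80] [193.6  88.6] med [ 0.5809 -0.3025  0.3032] min [ 0.543 -0.335  0.292] max [ 0.596 -0.269  0.325]
scene amber [188, 63, 17, 15, 83] [195.7  70.2] med [ 0.5445 -0.3204  0.3367] min [ 0.524 -0.349  0.306] max [ 0.565 -0.274  0.344]
scene amber [188, 95, 20, 23, 255] [194.8 106.6] med [ 0.5933 -0.2988  0.2574] min [ 0.565 -0.34   0.229] max [ 0.606 -0.274  0.287]
scene amber [195, 133, 17, 6, 48] [203.2 136.1] med [ 0.5964 -0.2892  0.1662] min [ 0.572 -0.313  0.161] max [ 0.606 -0.28   0.172]
scene label [190, 118, 18, 17, 217] [198.  126.2] med [ 0.6012 -0.2949  0.2   ] min [ 0.584 -0.329  0.167] max [ 0.608 -0.28   0.228]
side blue [396, 174, 17, 21, 224] [405.4 185.1] med [ 0.5769 -0.3206  0.3031] min [ 0.544 -0.362  0.291] max [ 0.587 -0.299  0.326]
side amber [380, 141, 6, 20, 50] [382.5 150.9] med [ 0.5518 -0.302   0.3375] min [ 0.54  -0.324  0.328] max [ 0.571 -0.266  0.343]
side amber [388, 142, 14, 11, 70] [394.9 146.1] med [ 0.5804 -0.2761  0.3307] min [ 0.573 -0.28   0.323] max [ 0.586 -0.271  0.335]
side amber [389, 176, 8, 13, 48] [393.2 181.1] med [ 0.5402 -0.359   0.3324] min [ 0.536 -0.362  0.324] max [ 0.543 -0.356  0.336]
side amber [372, 195, 47, 53, 985] [400.9 224.4] med [ 0.5761 -0.3272  0.2542] min [ 0.531 -0.387  0.227] max [ 0.598 -0.303  0.327]
side amber [368, 268, 41, 22, 359] [386.8 282.1] med [ 0.5627 -0.3332  0.1669] min [ 0.548 -0.339  0.157] max [ 0.597 -0.303  0.175]
side label [374, 236, 44, 44, 1194] [394.1 261.6] med [ 0.5671 -0.3346  0.2031] min [ 0.549 -0.339  0.173] max [ 0.601 -0.318  0.23 ]
```

View pics/s5.png

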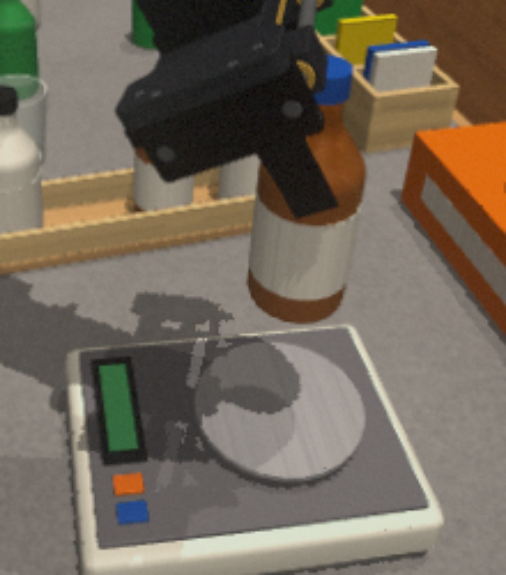

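The side crop shows the bottle upright above the balance at crop (300,250), with the pan at (280,410) and nothing touching. I fit the cylinder axis to the body points of both views to get the final offset.

```bash
cat > cyl.py <<'E'
from h import *
from scipy.optimize import least_squares
def fit(x0,y0,zlo,zhi):
    Q=[]
    for n in("scene","side"):
        z=np.load(n+"_l.npz");P=dep(n,z["d"].astype(float));hsv=cv2.cvtColor(z["im"],cv2.COLOR_RGB2HSV)
        m=(cv2.inRange(hsv,(3,120,40),(20,255,255))|cv2.inRange(hsv,(0,0,90),(180,90,255)))
        w=(P[...,2]>zlo)&(P[...,2]<zhi)&(np.hypot(P[...,0]-x0,P[...,1]-y0)<.04)&(m>0)
        w=cv2.erode(w.astype(np.uint8),np.ones((3,3)))>0;Q.append(P[w])
    zc=(zlo+zhi)/2
    for nm,A in(("scene",Q[0]),("side",Q[1]),("both",np.vstack(Q))):
        f=lambda x:np.hypot(A[:,0]-x[0]-x[2]*(A[:,2]-zc),A[:,1]-x[1]-x[3]*(A[:,2]-zc))-.028
        r=least_squares(f,[x0,y0,0,0],loss="soft_l1",f_scale=.002);print(nm,len(A),"axis at",round(zc,3),r.x[:2].round(4),"lean",r.x[2:].round(3),"rms",np.std(f(r.x)).round(4), "underside zlow",A[:,2].min().round(4), "extrap bottom",(r.x[:2]+r.x[2:]*(zlo-.01-zc)).round(4))
if __name__=="__main__": fit(.577,-.311,.163,.225)
E
python3 cyl.py
```

```text
scene 255 axis at 0.194 [ 0.5769 -0.308 ] lean [ 0.005 -0.012] rms 0.0016 underside zlow 0.1673 extrap bottom [ 0.5767 -0.3075]
side 1296 axis at 0.194 [ 0.5759 -0.3097] lean [-0.01  0.  ] rms 0.0006 underside zlow 0.1645 extrap bottom [ 0.5763 -0.3097]
both 1551 axis at 0.194 [ 0.5761 -0.3096] lean [-0.006  0.001] rms 0.0009 underside zlow 0.1645 extrap bottom [ 0.5764 -0.3097]
```

>>> step_arm([
  [0,-0.25,-1.5,0,0,0,0.2],
  [0,0,-2,0,0,0,0.2],
  [0,0,-1.5,0,0,0,0.2],
  [0,0,-1,0,0,0,0.2],
  [0,0,0,0,0,0,0.2],
])

```text
time: 13.47
position: [0.579, -0.3133, 0.1764]
tool_rot: [0.632, 2.551, -0.173]
ft_force: [-0.2, 0.0, -3.4]
grip_width: 0.622
grip_force: 60.0
```

>>> step_arm([
  [0,0,-0.7,0,0,0,0.2],
  [0,0,-0.6,0,0,0,0.2],
  [0,0,-0.4,0,0,0,0.2],
  [0,0,0,0,0,0,0.2],
  [0,0,0,0,0,0,0.2],
])

```text
time: 13.88
position: [0.5802, -0.3139, 0.1617]
tool_rot: [0.631, 2.547, -0.174]
ft_force: [-0.2, 0.4, -2.8]
grip_width: 0.618
grip_force: 60.0
```

```bash
python3 - <<'E'
from go import *
from h import *
import cyl
s=ctrl.get_state();R=Ro.from_rotvec(s["tool_rot"]);p=s["position"]
print(s["time"],p.round(4),"underside z",p[2]-.086,s["grip_width"],s["ft_force"].round(1), (R*Ro.from_rotvec([-.57,2.559,.151]).inv()).apply([0,0,1]).round(3))
for n in("scene","side"):
    im,d=ctrl.get_image(n);np.savez(n+"_l.npz",im=im,d=d)
    P=dep(n,d.astype(float));hsv=cv2.cvtColor(im,cv2.COLOR_RGB2HSV)
    bl=(cv2.inRange(hsv,(105,120,50),(125,255,255))>0)&(np.linalg.norm(P-[.576,-.312,.21],axis=2)<.05)
    print(n,"cap top z",np.percentile(P[bl][:,2],[50,90,98]).round(4) if bl.any() else None)
    am=(cv2.inRange(hsv,(3,120,40),(20,255,255))>0)&(np.hypot(P[...,0]-.576,P[...,1]+.312)<.032)&(P[...,2]<.1)
    print("   low amber z",np.percentile(P[am][:,2],[0,2,5]).round(4) if am.any() else None)
cyl.fit(.576,-.312,.082,.14)
im=np.load("side_l.npz")["im"][150:400,260:480];cv2.imwrite("pics/s6.png",cv2.resize(im,None,fx=2.3,fy=2.3)[...,::-1])
E
```

```text
13.8833 [ 0.5802 -0.3139  0.1617] underside z 0.07571093925429928 0.6183663379323597 [-0.2  0.4 -2.8] [0. 0. 1.]
scene cap top z [0.224  0.2265 0.2271]
   low amber z [0.0762 0.0768 0.0784]
side cap top z [0.2257 0.2271 0.2275]
   low amber z [0.0603 0.0782 0.0797]
scene 170 axis at 0.111 [ 0.5751 -0.31  ] lean [0.05  0.073] rms 0.0014 underside zlow 0.0899 extrap bottom [ 0.5732 -0.3129]
side 830 axis at 0.111 [ 0.5748 -0.3114] lean [-0.005 -0.016] rms 0.0005 underside zlow 0.0835 extrap bottom [ 0.575  -0.3108]
both 1000 axis at 0.111 [ 0.5749 -0.3113] lean [ 0.004 -0.009] rms 0.001 underside zlow 0.0835 extrap bottom [ 0.5747 -0.3109]
```

View pics/s6.png

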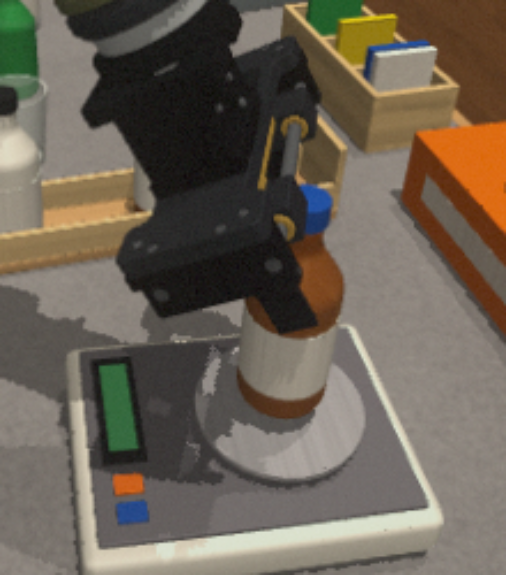

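The bottle hangs over the pan centre at crop (285,390), upright, about 16 mm up and within 2 mm of centre. I lower it 5 mm and let it settle.

>>> step_arm([
  [0.05,-0.05,-0.2,0,0,0,0.2],
  [0,0,-0.2,0,0,0,0.2],
  [0,0,-0.1,0,0,0,0.2],
  [0,0,0,0,0,0,0.2],
  [0,0,0,0,0,0,0.2],
])

```text
time: 14.4
position: [0.5805, -0.3143, 0.1564]
tool_rot: [0.631, 2.548, -0.174]
ft_force: [0.5, -0.5, -2.3]
grip_width: 0.621
grip_force: 60.0
```

>>> step_arm([
  [0,0,0,0,0,0,0.2],
  [0,0,0,0,0,0,0.2],
  [0,0,0,0,0,0,0.2],
  [0,0,0,0,0,0,0.2],
  [0,0,0,0,0,0,0.2],
])

```text
time: 14.82
position: [0.5806, -0.3144, 0.1567]
tool_rot: [0.631, 2.547, -0.174]
ft_force: [0.2, -0.2, -2.6]
grip_width: 0.617
grip_force: 60.0
```

```bash
python3 - <<'E'
from h import *
import cyl
s=ctrl.get_state();print(s["position"].round(4),s["ft_force"].round(1),abs(s["qd"]).max().round(4),s["grip_width"])
for n in("scene","side"):
    im,d=ctrl.get_image(n);np.savez(n+"_l.npz",im=im,d=d);P=dep(n,d.astype(float));hsv=cv2.cvtColor(im,cv2.COLOR_RGB2HSV)
    bl=(cv2.inRange(hsv,(105,120,50),(125,255,255))>0)&(np.linalg.norm(P-[.576,-.312,.21],axis=2)<.05)
    print(n,"underside by cap",(np.percentile(P[bl][:,2],98)-.15).round(4))
cyl.fit(.576,-.312,.078,.14)
E
```

```text
[ 0.5806 -0.3144  0.1567] [ 0.2 -0.2 -2.6] 0.0015 0.6173266450542594
scene underside by cap 0.0913
side underside by cap 0.0918
scene 188 axis at 0.109 [ 0.5757 -0.3101] lean [0.058 0.033] rms 0.0014 underside zlow 0.0916 extrap bottom [ 0.5733 -0.3115]
side 899 axis at 0.109 [ 0.5749 -0.3118] lean [-0.004 -0.016] rms 0.0005 underside zlow 0.0798 extrap bottom [ 0.5751 -0.3111]
both 1087 axis at 0.109 [ 0.5751 -0.3117] lean [ 0.008 -0.011] rms 0.001 underside zlow 0.0798 extrap bottom [ 0.5748 -0.3112]
```

```bash
python3 - <<'E'
from h import *
for n in("scene","side"):
    z=np.load(n+"_l.npz");P=dep(n,z["d"].astype(float));hsv=cv2.cvtColor(z["im"],cv2.COLOR_RGB2HSV)
    bl=(cv2.inRange(hsv,(105,120,50),(125,255,255))>0)&(np.linalg.norm(P-[.576,-.312,.21],axis=2)<.05)
    am=(cv2.inRange(hsv,(3,120,40),(20,255,255))>0)&(np.hypot(P[...,0]-.576,P[...,1]+.312)<.032)&(P[...,2]<.1)
    print(n,np.percentile(P[bl][:,2],[10,50,80,90,95]).round(4),np.percentile(P[am][:,2],[0,2,5]).round(4))
E
```

```text
scene [0.2089 0.2189 0.221  0.2215 0.2222] [0.0743 0.0745 0.0748]
side [0.2105 0.2207 0.2216 0.2219 0.2224] [0.0725 0.0737 0.0747]
```

Cap top is at 0.222, so the underside is at about 0.072, 12 mm above the pan, centred within 2 mm and still. I hand it in.

```bash
python3 -c "
from bench import ctrl
print(ctrl.close_job())"
```

```text
the job is handed in; nothing more can be done
None
```

The job is handed in, though no verdict came back: the amber blue-capped bottle was turned over to about 138° (from the arm pose; no camera saw it inverted), brought upright again and carried over the rack, and it is now held still and upright, within 2 mm of the pan centre and about 12 mm above it.

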